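Hang a board carrier on the inspection rail

TASK

Lift the circuit-board carrier out of its slotted stand and hook it onto the horizontal rail at the blue band. Then slide it along the rail, with the hook staying round the bar, until the hook sits on the yellow band, and leave it hanging there still and plumb. Keep the carrier upright all the time and leave the other things on the bench where they are.

Things in the scene. Friction and masses are not known exactly. Their poses are not given: they have to be found in the camera images.
- carrier: Board carrier, a rigid hanger, 0.22 kg (may vary by a third), 188 mm tall: a flat black frame with a green circuit board (100 mm wide in y, 85 high, 8 thick in x; parts up to 10 mm off its +x face), an aluminium hook above it, an orange grip tab on top. Origin: centre of its underside; z up. Starts upright in the stand, bottom on the slot's floor; hangs plumb.
- carrier_tab (a point): Centre of the orange grip tab, 165 mm above the carrier's origin (x = y = 0); axes as the carrier's. The tab is 10 mm thick in x, 34 mm wide in y and 45 mm high; it stands on the crown of the hook.
- carrier_mouth (a point): Middle of the hook's mouth, 104 mm above the carrier's origin (x = y = 0). The mouth is open to the carrier's +x only, 26 mm high: below it the foot bar (heights 85 to 91 mm), above it the tip (x 12 to 17 mm, down to height 117 mm), behind it the stem (x -17 to -12 mm). The bar has to enter here sideways, the carrier moving towards its own +x.
- carrier_seat (a point): Where the bar's centre lies when the hook is fully seated: 130 mm above the carrier's origin (x = y = 0), 26 mm above the mouth; axes as the carrier's. The crown over it spans x -17 to 17 mm at heights 137 to 143 mm; its sloping corners centre the bar. The hook is 20 mm wide in y and 24 mm clear in x.
- stand: Fixed grey and black slotted stand, 90 mm (x) by 150 mm (y) and 40 mm high, origin at the centre of its underside. The slot runs along its y: 10 mm wide, 106 mm long, floor 12 mm above the bench, 28 mm deep. The carrier stands in it with its axes parallel to the stand's.
- rail: Fixed inspection rail: a round steel bar 14 mm in diameter and 400 mm long, along its y, carried at its ends by square aluminium posts (24 by 20 mm, 202 mm high) on a grey base plate 80 by 460 by 12 mm. Origin: centre of the underside of the base plate, on the bench; z up, x across the bar and roughly away from the robot.
- rail_mid (a point): Middle of the bar, on its centre line, 190 mm above the bench; axes as the rail's.
- blue_band: Blue band on the bar, 44 mm long along the bar, with a blue stripe on the base plate below it. Origin: on the bar's centre line, at the middle of the band; axes as the rail's. It may be at either end of the rail.
- yellow_band: Yellow band on the bar, 44 mm long along the bar, with a yellow stripe on the base plate below it; the place to slide to. Origin: on the bar's centre line, at the middle of the band; axes as the rail's. At the other end from the blue band.
- multimeter: Bystander: yellow hand-held multimeter lying on its back, 150 by 75 by 44 mm, origin at the centre of its underside.
- parts_bin: Bystander: blue open parts bin, 110 by 140 by 55 mm, origin at the centre of its underside.
- screwdriver: Bystander: screwdriver 190 mm long lying on the bench beyond the rail, along its x; origin at its underside near the middle.

How it is judged:
By the outcome, as a careful person would: the job done as asked, in the order asked, and still so for the second after the job is handed in, with the robot touching nothing.
It also fails if it takes over 50 s, if anything falls off the work surface, if the arm or the gripper's body presses on something with over 40 N, if the wrist force passes 120 N, or if a joint passes its speed limit or range.

ROBOT

A 7-joint arm with a two-finger parallel gripper is mounted at the origin on the work surface. World frame = base frame: x ahead of the robot, y to its left, z up, the work surface at z = 0. Lengths are in m, angles in rad, forces in N, time in s.
With the tool pointing down it reaches from about 0.4 to 0.925 m from the base axis. Payload 5.6 kg.
Tool frame: the origin (TCP) lies at the very end of the fingers, on their centre line; the grasp point (between the pads) lies 19 mm behind it; z points along the fingers, y is the direction in which the jaws open and shut (so a half turn about z gives the same grasp; the last joint's range is limited). The gripper opens to 85 mm and grips with 20 to 120 N. Pads are 22 mm wide; open, the fingers measure 114 mm over their backs; the gripper's body (76 mm by 85 mm) begins 54 mm behind the grasp point. The pads swing forward as they close: fully open they stand 13 mm farther back than shut.
Start: joints at [-1.229, 0.468, -0.012, 1.603, 0.006, 1.071, -0.056], TCP at [0.244, 0.602, 0.205] pointing down, gripper open.
Joint ranges: [-2.53, 2.53], [-0.31, 2.02], [-1.57, 1.55], [0.28, 2.44], [-1.29, 4.43], [0.15, 1.84], [-2.92, 2.92]. Speed limits (rad/s): [2.57, 2.57, 3.14, 3.14, 3.14, 3.14, 3.14].

INTERFACE

Orientations are given as a unit quaternion [x, y, z, w].
In Python, from plant import env gives the robot as it stands.
- The arm moves only by the tool servo_tool, never from a script. Its argument "targets" is a list of rows, each a list of 5 numbers: the shift along the tool's x, y, z in mm, then the turn about the tool's z in degrees, then the closure, from 0 (fully open) to 1 (shut). A call has 1 to 10 rows; each row shifts and turns the pose as measured when the row begins, along the tool's axes as they then stand; what a row does not reach is not made up. A row lasts 1/8 s, in which the tool goes at most 62.5 mm and 10.7 degrees, less where a joint would pass 70% of its speed; a pose out of reach is approached as far as the arm can. A call with a gripper value outside its range is refused whole. The fingers move at their own pace and stop on an object; "grip_force" is the grip in N (left out, the last holds). Time passes only in rows, so rows that do not move let the fingers close. It gives the time, the measured TCP pose, the force and the opening at its end, in the units of the state.
- env.sense(): the state, without advancing time (a new reading comes with each control period).
- env.camera(name): name is "scene" or "top"; returns a dict with "pixels" (384x512x3 uint8, red, green, blue), "depth" (384x512 float32, m along the optical axis (not along the pixel's ray), 0 where there is no reading), "fx", "fy", "cx", "cy" (pixels), "world_to_cam" (4x4, takes a point from world to camera coordinates). Camera axes: x right, y down, z forward; pixel columns grow to the right and rows downward; lengths in m; the calibration is good to about 2 mm. A picture is of the moment at which its call begins.
- env.finish_job(): hands the job in, once; it reports no verdict.
Trained networks look in a picture, given as the dict that the camera call returned (one of the last four; its "shot" number tells which), for a name from the list of things; names that differ only in an ending like _2 or _b are one class to them, and where a whole thing is asked for, a point or a joint stands for the part that bears it (a point fixed in the world has none). Each returns a list of dicts, best first, with "p" (0 to 1); they miss things now and then, are a little off and sometimes report something else, mostly with a low value. They report only what shows in the picture. A call takes as long as a camera call.
- env.trace(picture, target): "mask" (384x512 bool, what is visible of it) and "centre" ([column, row] in pixels, amid what is visible of it).
The state is a dict: "time": time; "qpos": joint angles; "dq": joint speeds; "joint_torque": joint torques, N m; "eef_pos": TCP position; "ee_rot": TCP orientation; "ft_force": force on the tool from outside, world axes, zero at the start; "torque": the same for the moment, N m; "finger_gap": finger opening in m.
Only numpy, scipy, OpenCV 4.12 (cv2) and the standard library are available. Lean on these libraries where they do the work, as an engineer would, in place of code of your own. Each camera call takes 0.05 s, during which the arm holds its last target. There are 200 camera calls.

## Working session

There is one attempt and no reset: what is moved stays moved. The work goes in short steps, Python scripts to look and compute and a tool call to move; the robot and the scene stay as the last step left them, time stands still between calls to the robot, and variables do not carry over. Pictures are saved under pics/ and viewed, about 8 in all and at most 12, crops included, and the job is handed in when it is done.

Besides the shell and the picture viewer there is one more tool, called after ">>>" as a command line: name --pt "numbers of a row" for each row, then --argument value for the rest. servo_tool: Moves the arm, as the interface text tells. Its arguments: {"type":"object","properties":{"targets":{"type":"array","items":{"type":"array","items":{"type":"number"}}},"grip_force":{"type":"number"}},"required":["targets"]}

```bash
mkdir -p pics; ls; cat > h.py <<'E'
import numpy as np, cv2
from plant import env
def pts(p,m):
    v,u=np.nonzero(m&(p["depth"]>0)); z=p["depth"][v,u]
    c=np.c_[(u-p["cx"])/p["fx"]*z,(v-p["cy"])/p["fy"]*z,z,np.ones(len(z))]
    return (np.linalg.inv(p["world_to_cam"])@c.T).T[:,:3]
def proj(p,X):
    c=p["world_to_cam"]@np.r_[X,1]; return c[0]/c[2]*p["fx"]+p["cx"],c[1]/c[2]*p["fy"]+p["cy"]
def save(p,n,crop=None,s=1):
    im=p["pixels"][:,:,::-1]
    if crop: a,b,c,d=crop; im=im[b:d,a:c]
    cv2.imwrite("pics/"+n,cv2.resize(im,None,fx=s,fy=s))
E
python3 - <<'E'
from h import *
ims=[]
for n in("scene","top"):
    p=env.camera(n); save(p,n+"0.png")
    print(n,np.linalg.inv(p["world_to_cam"])[:3].round(3).tolist(),p["fx"])
    for t in["carrier","carrier_tab","stand","rail","blue_band","yellow_band","multimeter","parts_bin","screwdriver"]:
        for r in env.trace(p,t)[:1]:
            q=pts(p,r["mask"])
            if len(q): print(t,round(r["p"],2),np.round(r["centre"]),len(q),"med",np.median(q,0).round(3),"lo",np.percentile(q,3,0).round(3),"hi",np.percentile(q,97,0).round(3))
s=env.sense(); print(s["time"],s["eef_pos"],s["ee_rot"],s["finger_gap"])
E
python3 -c "
import cv2;a=cv2.imread('pics/scene0.png');b=cv2.imread('pics/top0.png')
import numpy as np;cv2.imwrite('pics/both0.png',cv2.resize(np.vstack([a,b]),(448*1,600+72-72)))"
```

```text
pics
scene [[-0.265, 0.569, -0.778, 1.421], [0.964, 0.168, -0.206, 0.2], [0.014, -0.805, -0.593, 0.742]] 386.2662034650225
carrier 0.63 [302. 167.] 599 med [0.436 0.089 0.097] lo [0.144 0.034 0.001] hi [0.45  0.133 0.199]
carrier_tab 0.79 [303. 171.] 614 med [0.436 0.089 0.097] lo [0.419 0.046 0.041] hi [0.449 0.132 0.199]
stand 0.97 [300. 192.] 901 med [0.457 0.088 0.019] lo [0.436 0.019 0.001] hi [0.48  0.16  0.042]
rail 0.73 [257. 214.] 4274 med [0.624 0.004 0.013] lo [ 0.573 -0.226  0.005] hi [0.67  0.207 0.198]
blue_band 0.73 [220. 210.] 308 med [ 0.609 -0.107  0.014] lo [ 0.57  -0.127  0.011] hi [ 0.64  -0.087  0.197]
multimeter 0.75 [392. 238.] 1268 med [0.599 0.37  0.036] lo [0.517 0.324 0.01 ] hi [0.653 0.421 0.044]
parts_bin 0.71 [302. 170.] 610 med [0.436 0.09  0.097] lo [0.423 0.048 0.043] hi [0.449 0.133 0.199]
screwdriver 0.69 [228. 280.] 435 med [ 0.845 -0.014  0.022] lo [ 0.729 -0.027  0.004] hi [ 0.89  -0.001  0.027]
top [[-0.07, -0.976, 0.206, 0.393], [-0.998, 0.069, -0.014, -0.006], [-0.001, -0.207, -0.978, 1.242]] 352.21987380321616
carrier 0.71 [222. 259.] 176 me
[... 333 characters left out ...]
-0.223  0.007] hi [0.65  0.203 0.201]
blue_band 0.67 [280. 203.] 304 med [ 0.599 -0.106  0.015] lo [ 0.567 -0.128  0.01 ] hi [ 0.628 -0.086  0.198]
yellow_band 0.51 [218. 200.] 306 med [0.622 0.098 0.014] lo [0.59  0.077 0.009] hi [0.65  0.12  0.199]
multimeter 0.69 [142. 226.] 1030 med [0.569 0.371 0.036] lo [0.503 0.324 0.008] hi [0.636 0.422 0.045]
parts_bin 0.86 [373. 198.] 1498 med [ 0.608 -0.442  0.008] lo [ 0.546 -0.512 -0.   ] hi [ 0.664 -0.367  0.056]
screwdriver 0.6 [248. 142.] 183 med [ 0.834 -0.015  0.023] lo [ 0.731 -0.027  0.013] hi [ 0.883 -0.001  0.029]
1.0 [0.24403811 0.60244647 0.20539575] [ 1.91257747e-01  9.81539848e-01 -6.32019867e-07  2.12372468e-05] 0.08498789590772483
```

View pics/scene0.png

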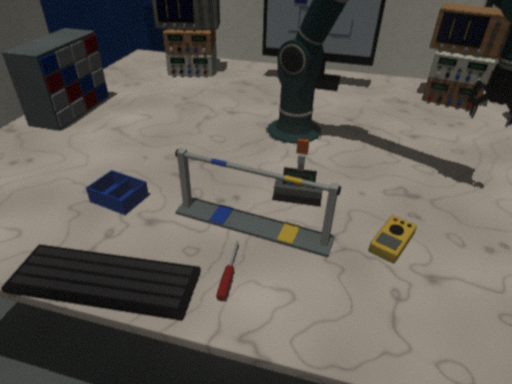

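View pics/top0.png

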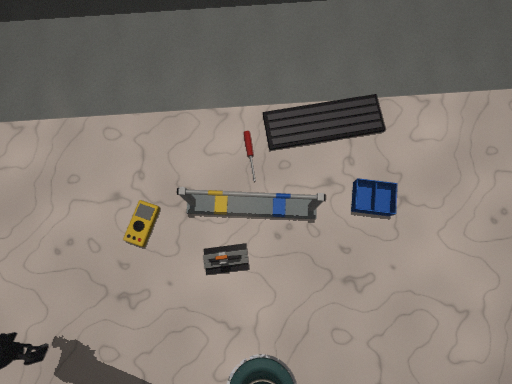

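```bash
cat > meas.py <<'E'
from h import *
def hsv(p): return cv2.cvtColor(p["pixels"],cv2.COLOR_RGB2HSV)
def allpts(p):
    P=np.full((384,512,3),np.nan); m=p["depth"]>0; P[m]=pts(p,m); return P
def rng(h,a,b,s=90): return (h[...,0]>=a)&(h[...,0]<=b)&(h[...,1]>s)&(h[...,2]>40)
def box(P,lo,hi): return np.all((P>lo)&(P<hi),-1)
if __name__=="__main__":
  for n in("scene","top"):
    p=env.camera(n);P=allpts(p);h=hsv(p)
    b=P[box(P,(.55,-.19,.178),(.68,.18,.21))]
    k=np.polyfit(b[:,1],b[:,0],1); r=b[:,0]-np.polyval(k,b[:,1])
    print(n,"bar",len(b),"x=",k.round(4),"deg",np.degrees(np.arctan(k[0])).round(2),"res",r.std().round(4),"z",np.percentile(b[:,2],[5,50,95]).round(4))
    for c,a,e in(("blue",100,130),("yel",18,35)):
        for nm,z0,z1 in(("bar",.175,.21),("plate",.0,.03)):
            q=P[rng(h,a,e)&box(P,(.53,-.2,z0),(.7,.2,z1))]
            if len(q): print(c,nm,len(q),q.mean(0).round(4),np.percentile(q[:,1],[2,98]).round(4))
    q=P[rng(h,0,14)&box(P,(.38,.0,.1),(.48,.2,.25))]
    print("tab",len(q),q.mean(0).round(4),q.min(0).round(4),q.max(0).round(4))
    f=np.polyfit(q[:,1],q[:,0],1); print("tab yaw slope",f.round(3))
    q=P[box(P,(.36,-.02,.032),(.52,.2,.05))]; rect=cv2.minAreaRect((q[:,:2]*1000).astype(np.float32)); print("stand top",len(q),rect)
    q=P[box(P,(.50,-.3,.006),(.75,.3,.02))]; print("plate",len(q),cv2.minAreaRect((q[:,:2]*1000).astype(np.float32)))
    q=P[box(P,(.38,.0,.052),(.48,.2,.13))]; print("board",len(q),q.mean(0).round(4),np.polyfit(q[:,1],q[:,0],1).round(3))
E
python3 meas.py
```

```text
scene bar 772 x= [0.1145 0.6201] deg 6.53 res 0.003 z [0.1865 0.1941 0.1978]
blue bar 60 [ 0.6072 -0.108   0.1952] [-0.1285 -0.0873]
blue plate 258 [ 0.6068 -0.1083  0.0139] [-0.1312 -0.0868]
yel bar 100 [0.6314 0.0968 0.194 ] [0.076  0.1179]
yel plate 322 [0.6291 0.0968 0.0139] [0.0735 0.1197]
tab 154 [0.4364 0.0893 0.1823] [0.4272 0.0723 0.158 ] [0.4419 0.1053 0.2017]
tab yaw slope [-0.043  0.44 ]
stand top 340 ((437.6610412597656, 88.95052337646484), (44.88919448852539, 149.94833374023438), 3.070279598236084)
plate 3091 ((660.3566284179688, -16.491592407226562), (460.6651611328125, 177.0468292236328), 83.82101440429688)
board 350 [0.434  0.0923 0.0866] [-0.058  0.439]
top bar 576 x= [0.1153 0.6132] deg 6.58 res 0.0041 z [0.1904 0.1957 0.1992]
blue bar 65 [ 0.6012 -0.1054  0.1961] [-0.1272 -0.0858]
blue plate 231 [ 0.597  -0.1057  0.0137] [-0.1291 -0.0843]
yel bar 78 [0.624  0.0967 0.1951] [0.0703 0.1197]
yel plate 237 [0.6199 0.0988 0.0132] [0.0752 0.1227]
tab 47 [0.4304 0.0886 0.1969] [0.4254 0.0726 0.1535] [0.438  0.1044 0.2046]
tab yaw slope [-0.049  0.435]
stand top 444 ((430.67718505859375, 89.67710876464844), (46.21961212158203, 150.14761352539062), 3.5870048999786377)
plate 2409 ((624.9609375, -0.08367919921875), (248.01614379882812, 586.2744750976562), 0.007973277010023594)
board 64 [0.4295 0.0851 0.0975] [-0.066  0.435]
```

```bash
cat > plan.py <<'E'
# python3 plan.py n x y z yawdeg : n equal rows to world TCP pose; yaw = world direction of tool y
import sys; from h import *; from scipy.spatial.transform import Rotation as R
s=env.sense(); M=R.from_quat(s["ee_rot"]).as_matrix(); p=s["eef_pos"]
a=np.degrees(np.arctan2(M[1,1],M[0,1])); print("t",round(s["time"],2),"pos",(p*1000).round(1),"yaw",a.round(2),"tilt",M[2,:2].round(4),"F",np.round(s["ft_force"],1),"gap",round(s["finger_gap"]*1000,1))
if len(sys.argv)>2:
    n=int(sys.argv[1]); g=np.array([float(v) for v in sys.argv[2:5]]); d=(g-p)*1000/n; t=(float(sys.argv[5])-a)/n
    for i in range(n):
        y=np.radians(a+i*t); Y=np.array([np.cos(y),np.sin(y),0]); X=np.cross(Y,[0,0,-1])
        print([round(float(v),1) for v in (d@X,d@Y,-d[2],-t)])
E
python3 plan.py 10 .4325 .089 .30 3.3
```

```text
t 1.1 pos [244.  602.5 205.4] yaw 67.95 tilt [-0.  0.] F [ 0.4  0.3 -0.1] gap 85.6
[-36.7, -40.5, -9.5, 6.5]
[-41.1, -36.1, -9.5, 6.5]
[-44.9, -31.3, -9.5, 6.5]
[-48.1, -26.0, -9.5, 6.5]
[-50.7, -20.4, -9.5, 6.5]
[-52.7, -14.6, -9.5, 6.5]
[-54.0, -8.6, -9.5, 6.5]
[-54.6, -2.4, -9.5, 6.5]
[-54.6, 3.7, -9.5, 6.5]
[-53.8, 9.9, -9.5, 6.5]
```

>>> servo_tool --pt "-37 -40 -10 6.5 0" --pt "-41 -36 -10 6.5 0" --pt "-45 -31 -10 6.5 0" --pt "-48 -26 -10 6.5 0" --pt "-51 -20 -10 6.5 0" --pt "-53 -15 -10 6.5 0" --pt "-54 -9 -10 6.5 0" --pt "-55 -2 -10 6.5 0" --pt "-55 4 -10 6.5 0" --pt "-54 10 -10 6.5 0" --grip_force 50

```text
time: 2.35
eef_pos: [0.4289, 0.0732, 0.3079]
ee_rot: [0.699, 0.715, 0.003, -0.001]
ft_force: [1.4, 0.3, 0.1]
finger_gap: 0.0854
```

```bash
python3 plan.py 3 .4325 .089 .26 3.3
```

```text
t 2.35 pos [428.9  73.2 307.9] yaw 1.27 tilt [0.0053 0.0031] F [1.4 0.3 0.1] gap 85.4
[5.2, 1.3, 16.0, -0.7]
[5.2, 1.4, 16.0, -0.7]
[5.2, 1.4, 16.0, -0.7]
```

>>> servo_tool --pt "5 1 16 -1 0" --pt "5 1 16 -1 0" --pt "3 1 10 0 0" --pt "0 0 0 0 0" --pt "0 0 0 0 0"

```text
time: 2.98
eef_pos: [0.433, 0.0849, 0.266]
ee_rot: [0.688, 0.725, 0.005, -0.0]
ft_force: [-0.2, 0.7, 0.7]
finger_gap: 0.0856
```

```bash
python3 plan.py 4 .4325 .089 .16 3.3; python3 - <<'E'
from h import *
from meas import *
p=env.camera("scene"); save(p,"s1.png",(230,60,360,220),4)
P=allpts(p);h=hsv(p);q=P[rng(h,0,14)&box(P,(.38,.0,.1),(.48,.2,.25))];print(len(q),q.mean(0),q.min(0),q.max(0))
q=P[box(P,(.37,-.0,.245),(.50,.2,.275))];print("tips",len(q),q.mean(0),q.min(0),q.max(0))
E
```

```text
t 2.98 pos [433.   84.9 266. ] yaw 2.99 tilt [0.0073 0.0068] F [-0.2  0.7  0.7] gap 85.6
[1.0, -0.1, 26.5, -0.1]
[1.0, -0.1, 26.5, -0.1]
[1.0, -0.1, 26.5, -0.1]
[1.0, -0.1, 26.5, -0.1]
168 [0.43659236 0.089367   0.1806199 ] [0.42665122 0.07292295 0.15503836] [0.4422261  0.10622121 0.20182161]<stdin>:5: RuntimeWarning: Mean of empty slice.
  ret = um.true_divide(
Traceback (most recent call last):
ValueError: zero-size array to reduction operation minimum which has no identity
```

View pics/s1.png

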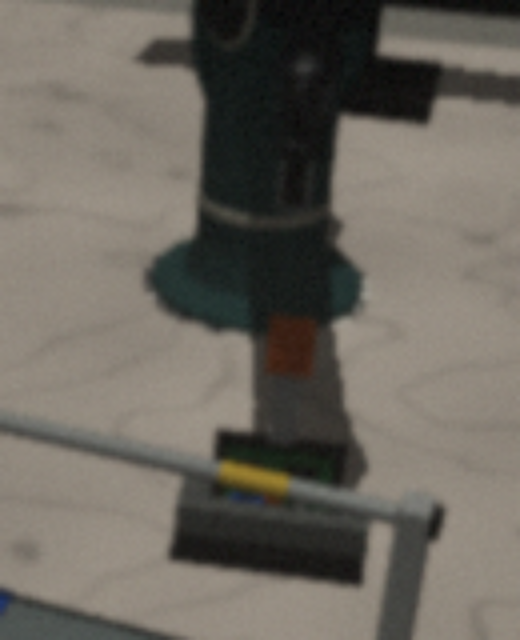

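>>> servo_tool --pt "2 0 26 0 0" --pt "1 0 26 0 0" --pt "1 0 26 0 0" --pt "0 0 18 0 0" --pt "0 0 0 0 0"

```text
time: 3.65
eef_pos: [0.4358, 0.0915, 0.1702]
ee_rot: [0.688, 0.726, 0.008, 0.001]
ft_force: [-0.7, 0.4, 1.2]
finger_gap: 0.0855
```

```bash
python3 plan.py 1 .4325 .089 .161 3.3
```

```text
t 3.65 pos [435.8  91.5 170.2] yaw 3.09 tilt [0.0101 0.0128] F [-0.7  0.4  1.2] gap 85.5
[-2.3, -3.4, 9.2, -0.2]
```

>>> servo_tool --pt "-2 -3 4 0 0" --pt "0 0 4 0 0" --pt "0 0 2 0 0"

```text
time: 4.03
eef_pos: [0.4344, 0.0899, 0.1618]
ee_rot: [0.688, 0.726, 0.01, 0.001]
ft_force: [0.5, -0.8, -0.5]
finger_gap: 0.0851
```

```bash
python3 plan.py 1 .4325 .089 .161 3.3
```

```text
t 4.03 pos [434.4  89.9 161.8] yaw 3.1 tilt [0.0119 0.0168] F [ 0.5 -0.8 -0.5] gap 85.1
[-0.8, -2.0, 0.8, -0.2]
```

>>> servo_tool --pt "-1 -2 1 0 0.3" --pt "0 0 0 0 1" --pt "0 0 0 0 1" --pt "0 0 0 0 1" --pt "0 0 0 0 1" --grip_force 50

```text
time: 4.65
eef_pos: [0.4328, 0.0889, 0.1613]
ee_rot: [0.688, 0.726, 0.011, 0.002]
ft_force: [-0.1, -0.3, 2.3]
finger_gap: 0.0085
```

```bash
python3 plan.py 1 .4325 .089 .161 3.3
```

```text
t 4.65 pos [432.8  88.9 161.3] yaw 3.11 tilt [0.0125 0.0177] F [-0.1 -0.3  2.3] gap 8.5
[0.1, -0.3, 0.3, -0.2]
```

>>> servo_tool --pt "0.2 0.3 -12 0 1" --pt "0.3 0.4 -20 0 1" --pt "0.3 0.4 -26 0 1" --pt "0.3 0.4 -20 0 1" --pt "0 0 -8 0 1"

```text
time: 5.28
eef_pos: [0.4314, 0.0882, 0.2505]
ee_rot: [0.688, 0.726, 0.009, 0.001]
ft_force: [0.5, 0.5, -2.8]
finger_gap: 0.0086
```

```bash
sed -i 's/^    for i in range(n):/    W=d@M; print("tiltcorr per row",(d[2]*M[2,:2]).round(2))\n    for i in range(n):/' plan.py; python3 plan.py 6 .55 -.10 .25 -6.55; python3 - <<'E'
from meas import *
for n in("scene","top"):
    p=env.camera(n)
    P=allpts(p);h=hsv(p);q=P[rng(h,0,14)&box(P,(.38,.0,.1),(.48,.2,.3))];print(len(q),q.mean(0),q.min(0),q.max(0))
    if n=="scene":
        save(p,"s2.png",(230,60,360,220),4)
        q=P[box(P,(.40,.0,.085),(.47,.2,.18))];print(len(q),q.mean(0),q.min(0),q.max(0),np.polyfit(q[:,1],q[:,0],1))
E
```

```text
t 5.28 pos [431.4  88.2 250.5] yaw 3.04 tilt [0.0108 0.015 ] F [ 0.5  0.5 -2.8] gap 8.6
tiltcorr per row [-0. -0.]
[-32.4, 18.1, 0.1, 1.6]
[-31.8, 19.0, 0.1, 1.6]
[-31.3, 19.8, 0.1, 1.6]
[-30.7, 20.7, 0.1, 1.6]
[-30.2, 21.6, 0.1, 1.6]
[-29.5, 22.4, 0.1, 1.6]
152 [0.43685176 0.08973437 0.25717223] [0.4314071  0.07138629 0.13398841] [0.44643968 0.10563772 0.29019147]
773 [0.435416   0.08891562 0.14084259] [0.42768982 0.03839483 0.09901074] [0.44496232 0.138343   0.17998703] [-0.05531178  0.44033408]<stdin>:4: RuntimeWarning: Mean of empty slice.
  ret = um.true_divide(
Traceback (most recent call last):
ValueError: zero-size array to reduction operation minimum which has no identity
```

View pics/s2.png

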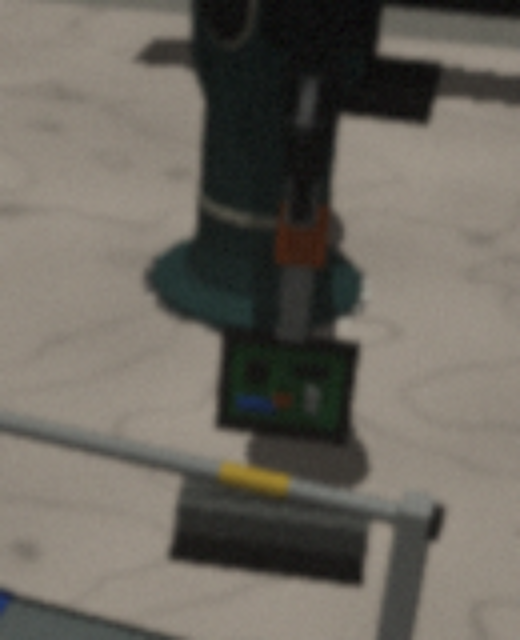

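```bash
python3 plan.py 8 .5486 -.1007 .24 -6.55
```

```text
t 5.38 pos [431.4  88.2 250. ] yaw 3.05 tilt [0.0107 0.0147] F [-0.1  0.5 -2.6] gap 8.8
tiltcorr per row [-0.01 -0.02]
[-24.4, 13.4, 1.2, 1.2]
[-24.1, 13.9, 1.2, 1.2]
[-23.8, 14.4, 1.2, 1.2]
[-23.5, 14.9, 1.2, 1.2]
[-23.2, 15.4, 1.2, 1.2]
[-22.8, 15.8, 1.2, 1.2]
[-22.5, 16.3, 1.2, 1.2]
[-22.1, 16.8, 1.2, 1.2]
```

>>> servo_tool --pt "-16 9 0 1.2 1" --pt "-24 14 1 1.2 1" --pt "-24 14 1 1.2 1" --pt "-24 15 1 1.2 1" --pt "-24 15 1 1.2 1" --pt "-23 16 1 1.2 1" --pt "-23 16 1 1.2 1" --pt "-15 11 1 1.2 1" --pt "-6 5 1 0 1"

```text
time: 6.5
eef_pos: [0.5427, -0.1105, 0.2337]
ee_rot: [0.752, 0.66, 0.002, 0.0]
ft_force: [-0.9, 0.6, -1.8]
finger_gap: 0.0085
```

```bash
python3 plan.py 1 .5486 -.1007 .235 -6.55
```

```text
t 6.5 pos [ 542.7 -110.5  233.7] yaw -7.46 tilt [0.0024 0.0021] F [-0.9  0.6 -1.8] gap 8.5
tiltcorr per row [0. 0.]
[10.5, 4.6, -1.3, -0.9]
```

>>> servo_tool --pt "9 3 -1 -0.8 1" --pt "1 0 0 0 1" --pt "0 0 0 0 1"

```text
time: 6.88
eef_pos: [0.5467, -0.0985, 0.2342]
ee_rot: [0.746, 0.666, 0.001, -0.001]
ft_force: [0.3, 0.8, -1.8]
finger_gap: 0.0081
```

```bash
cat > look.py <<'E'
from meas import *
import sys
s=env.sense(); x,y,z=s["eef_pos"]
for n in("scene","top"):
    p=env.camera(n);P=allpts(p);h=hsv(p)
    b=P[box(P,(.55,-.19,.178),(.68,.18,.2))]; 
    for nm,m in(("tab",rng(h,0,14)&box(P,(x-.04,y-.06,z-.02),(x+.04,y+.06,z+.06))),("green",rng(h,45,90,60)&box(P,(x-.04,y-.08,z-.16),(x+.04,y+.08,z-.05))),("boardbox",box(P,(x-.035,y-.08,z-.143),(x+.035,y+.08,z-.07)))):
        q=P[m]
        if len(q)>5:
            k=np.polyfit(q[:,1],q[:,0],1); kz=np.linalg.lstsq(np.c_[q[:,1:],np.ones(len(q))],q[:,0],rcond=None)[0]
            print(n,nm,len(q),"mean",q.mean(0).round(4),"lo",np.percentile(q,2,0).round(4),"hi",np.percentile(q,98,0).round(4),"dx/dy",k[0].round(3),"dx/dz",kz[1].round(3))
    u,v=map(int,proj(p,s["eef_pos"]-[0,0,.05])); im=p["pixels"][max(v-60,0):v+75,max(u-65,0):u+65,::-1]
    cv2.imwrite(f"pics/_{n}.png",cv2.resize(im,(390,405),interpolation=cv2.INTER_CUBIC))
if len(sys.argv)>1: cv2.imwrite("pics/"+sys.argv[1],np.hstack([cv2.imread("pics/_scene.png"),cv2.imread("pics/_top.png")]))
E
python3 look.py l1.png; python3 plan.py 1 .5486 -.1007 .235 -6.55
```

```text
scene tab 124 mean [ 0.5526 -0.0944  0.2482] lo [ 0.5485 -0.1121  0.2314] hi [ 0.558  -0.0812  0.2724] dx/dy 0.035 dx/dz 0.049
scene green 64 mean [ 0.5492 -0.0845  0.1203] lo [ 0.5427 -0.1371  0.1013] hi [ 0.5537 -0.0615  0.1405] dx/dy 0.105 dx/dz 0.026
scene boardbox 498 mean [ 0.5496 -0.0975  0.1193] lo [ 0.5423 -0.1474  0.0928] hi [ 0.5569 -0.0499  0.163 ] dx/dy 0.107 dx/dz 0.026
top boardbox 8 mean [ 0.5462 -0.0516  0.1322] lo [ 0.5457 -0.054   0.0987] hi [ 0.5467 -0.0492  0.1633] dx/dy 0.14 dx/dz 0.011
t 6.97 pos [546.8 -98.7 234.3] yaw -6.48 tilt [0.0035 0.0005] F [-0.6  1.2 -3. ] gap 8.4
tiltcorr per row [0. 0.]
[-1.8, 2.0, -0.7, 0.1]
```

View pics/l1.png

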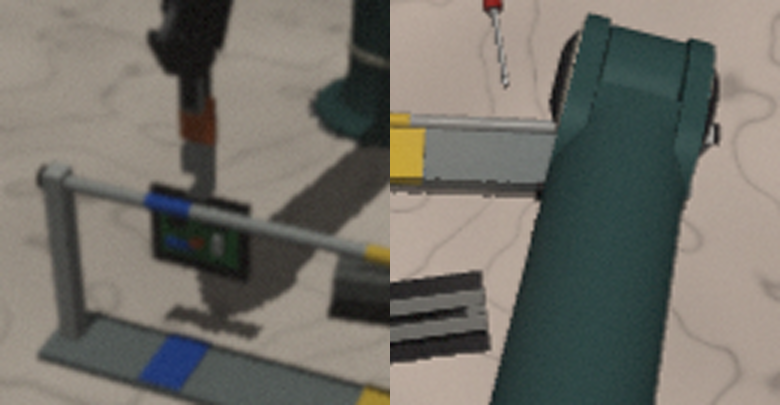

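>>> servo_tool --pt "-0.5 10 0 0 1" --pt "0 14 0 0 1" --pt "0 14 -0.5 0 1" --pt "0 8 0 0 1" --pt "0 3 0 0 1"

```text
time: 7.6
eef_pos: [0.5996, -0.1048, 0.2349]
ee_rot: [0.746, 0.666, 0.002, -0.0]
ft_force: [0.1, 0.3, -3.0]
finger_gap: 0.0083
```

```bash
python3 plan.py 1 .605 -.106 .235 -6.55
```

```text
t 7.6 pos [ 599.6 -104.8  234.9] yaw -6.43 tilt [0.0033 0.0017] F [ 0.1  0.3 -3. ] gap 8.3
tiltcorr per row [0. 0.]
[-0.6, 5.5, -0.1, 0.1]
```

>>> servo_tool --pt "-0.5 4.5 0 0 1" --pt "0 0.5 0 0 1" --pt "0 0 0 0 1"

```text
time: 7.98
eef_pos: [0.6044, -0.1061, 0.2346]
ee_rot: [0.746, 0.666, 0.001, -0.001]
ft_force: [0.2, -1.0, -1.9]
finger_gap: 0.0083
```

```bash
python3 look.py l2.png;python3 plan.py 1 .605 -.106 .235 -6.55; python3 - <<'E'
import cv2
im=cv2.imread('pics/_scene.png'); cv2.imwrite('pics/l2s.png',cv2.resize(im[60:330,60:330],(540,540),interpolation=cv2.INTER_CUBIC))
E
```

```text
scene tab 140 mean [ 0.6103 -0.1016  0.2495] lo [ 0.6058 -0.1197  0.2315] hi [ 0.616  -0.0886  0.2738] dx/dy 0.075 dx/dz -0.023
scene green 80 mean [ 0.6063 -0.0966  0.1238] lo [ 0.5992 -0.1451  0.1023] hi [ 0.6117 -0.0697  0.1512] dx/dy 0.108 dx/dz 0.029
scene boardbox 737 mean [ 0.6072 -0.1043  0.1287] lo [ 0.5999 -0.1547  0.0929] hi [ 0.6147 -0.0568  0.164 ] dx/dy 0.1 dx/dz 0.012
t 8.07 pos [ 604.4 -106.1  234.7] yaw -6.45 tilt [0.0033 0.0007] F [-0.3 -0.3 -2.6] gap 8.5
tiltcorr per row [0. 0.]
[0.2, 0.6, -0.3, 0.1]
```

View pics/l2s.png

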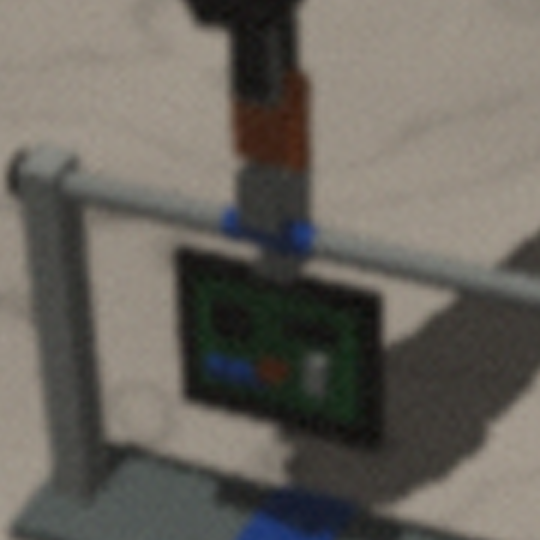

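>>> servo_tool --pt "0 0.3 7 0 1" --pt "0 0 9 0 1" --pt "0 0 6 0 1" --pt "0 0 1 0 1"

```text
time: 8.57
eef_pos: [0.6042, -0.1057, 0.2097]
ee_rot: [0.746, 0.666, 0.001, -0.001]
ft_force: [0.7, -0.3, -2.3]
finger_gap: 0.0085
```

```bash
python3 plan.py 1 .605 -.106 .209 -6.55
```

```text
t 8.57 pos [ 604.2 -105.7  209.7] yaw -6.44 tilt [ 0.0037 -0.0001] F [ 0.7 -0.3 -2.3] gap 8.5
tiltcorr per row [-0.  0.]
[-0.2, 0.8, 0.7, 0.1]
```

>>> servo_tool --pt "0 0 1.2 0 1" --pt "0 0 0.8 0 1"

```text
time: 8.82
eef_pos: [0.6045, -0.1058, 0.2092]
ee_rot: [0.746, 0.666, 0.002, -0.001]
ft_force: [-2.9, 0.7, 4.5]
finger_gap: 0.0082
```

```bash
python3 plan.py 10 .6282 .097 .2095 -6.55
```

```text
t 8.82 pos [ 604.5 -105.8  209.2] yaw -6.44 tilt [0.0044 0.0007] F [-2.9  0.7  4.5] gap 8.2
tiltcorr per row [0. 0.]
[20.4, 0.1, -0.0, 0.0]
[20.4, 0.1, -0.0, 0.0]
[20.4, 0.1, -0.0, 0.0]
[20.4, 0.1, -0.0, 0.0]
[20.4, 0.1, -0.0, 0.0]
[20.4, 0.1, -0.0, 0.0]
[20.4, 0.1, -0.0, 0.0]
[20.4, 0.0, -0.0, 0.0]
[20.4, 0.0, -0.0, 0.0]
[20.4, 0.0, -0.0, 0.0]
```

>>> servo_tool --pt "0 -0.3 -2 0 1" --pt "12 0 0 0 1" --pt "18 0 0 0 1" --pt "18 0 0 0 1" --pt "18 0 0 0 1" --pt "12 0 0 0 1"

```text
time: 9.57
eef_pos: [0.6137, -0.0215, 0.2108]
ee_rot: [0.745, 0.667, 0.002, -0.001]
ft_force: [-0.4, -0.1, -1.9]
finger_gap: 0.0084
```

```bash
python3 plan.py 1 .6282 .097 .2105 -6.55; python3 -c "
from h import *
p=env.sense()['eef_pos'];print('off bar x mm',1000*(p[0]-.617-.115*p[1]))"
```

```text
t 9.57 pos [613.7 -21.5 210.8] yaw -6.35 tilt [0.0048 0.0009] F [-0.4 -0.1 -1.9] gap 8.4
tiltcorr per row [-0. -0.]
[119.4, 1.3, 0.3, 0.2]
off bar x mm -0.8087392152838985
```

>>> servo_tool --pt "14 0.3 0 0 1" --pt "20 0.3 0 0 1" --pt "20 0.3 0.2 0 1" --pt "20 0.2 0 0 1" --pt "20 0.2 0.2 0 1" --pt "12 0 0 0 1" --pt "4 0 0 0 1"

```text
time: 10.45
eef_pos: [0.6281, 0.0972, 0.2107]
ee_rot: [0.744, 0.668, 0.002, -0.001]
ft_force: [0.8, -0.4, -2.9]
finger_gap: 0.0089
```

```bash
python3 look.py l3.png; python3 plan.py 1 .6282 .097 .2105 -6.55; python3 -c "
from h import *
p=env.sense()['eef_pos'];print('off bar x mm',1000*(p[0]-.617-.115*p[1]))"
```

```text
scene tab 156 mean [0.6337 0.1007 0.2248] lo [0.6289 0.0833 0.2074] hi [0.6401 0.1145 0.2492] dx/dy 0.027 dx/dz 0.058
scene green 72 mean [0.63   0.107  0.0981] lo [0.6226 0.0585 0.0786] hi [0.6351 0.1351 0.1269] dx/dy 0.115 dx/dz 0.042
scene boardbox 813 mean [0.6305 0.0975 0.1043] lo [0.6233 0.0487 0.0696] hi [0.6381 0.1454 0.1391] dx/dy 0.101 dx/dz 0.004
top tab 9 mean [0.6214 0.0847 0.2334] lo [0.6163 0.0825 0.2139] hi [0.6259 0.0877 0.2493] dx/dy -0.937 dx/dz -0.0
top green 7 mean [0.6232 0.0849 0.0975] lo [0.6221 0.0764 0.0753] hi [0.6245 0.0926 0.1149] dx/dy 0.111 dx/dz -0.031
top boardbox 67 mean [0.6209 0.0735 0.0959] lo [0.6166 0.0483 0.0699] hi [0.6239 0.1064 0.1397] dx/dy 0.093 dx/dz 0.002
t 10.55 pos [628.   96.6 210.7] yaw -6.25 tilt [0.0048 0.0008] F [-0.6  0.  -2.4] gap 8.6
tiltcorr per row [-0. -0.]
[0.5, 0.1, 0.2, 0.3]
off bar x mm -0.08918410396990643
```

>>> servo_tool --pt "0.3 0 1 0 1" --pt "0 0 0.8 0 1" --pt "0 0 0 0 1" --grip_force 20

```text
time: 10.92
eef_pos: [0.6283, 0.0947, 0.2094]
ee_rot: [0.746, 0.666, 0.002, -0.001]
ft_force: [0.8, 0.7, -2.5]
finger_gap: 0.0083
```

>>> servo_tool --pt "0 0 0 0 0.8" --pt "0 0 0 0 0.7" --pt "0 0 0 0 0.5"

```text
time: 11.3
eef_pos: [0.629, 0.0936, 0.2103]
ee_rot: [0.746, 0.666, 0.003, -0.0]
ft_force: [-0.5, -0.5, -0.8]
finger_gap: 0.0416
```

```bash
python3 look.py l4.png; python3 plan.py; cp pics/_scene.png pics/l4s.png
```

```text
scene tab 136 mean [0.6346 0.1002 0.2248] lo [0.6277 0.081  0.2062] hi [0.6458 0.1118 0.2482] dx/dy 0.043 dx/dz 0.032
scene green 59 mean [0.6288 0.1041 0.0983] lo [0.6222 0.0568 0.0798] hi [0.6341 0.133  0.1234] dx/dy 0.103 dx/dz 0.034
scene boardbox 800 mean [0.6296 0.0959 0.1042] lo [0.6224 0.047  0.0694] hi [0.637  0.1437 0.1392] dx/dy 0.105 dx/dz 0.029
top tab 8 mean [0.6221 0.0813 0.2298] lo [0.6204 0.0788 0.2116] hi [0.624  0.0845 0.2489] dx/dy -0.219 dx/dz 0.037
top green 10 mean [0.6224 0.0839 0.0934] lo [0.6211 0.0732 0.0786] hi [0.6236 0.0906 0.1155] dx/dy 0.136 dx/dz 0.01
top boardbox 65 mean [0.6198 0.0695 0.0941] lo [0.6153 0.0461 0.0679] hi [0.6234 0.1011 0.1309] dx/dy 0.119 dx/dz 0.025
t 11.4 pos [629.   93.7 210.3] yaw -6.51 tilt [0.0048 0.0032] F [ 0.8  0.6 -0.1] gap 42.8
```

View pics/l4s.png

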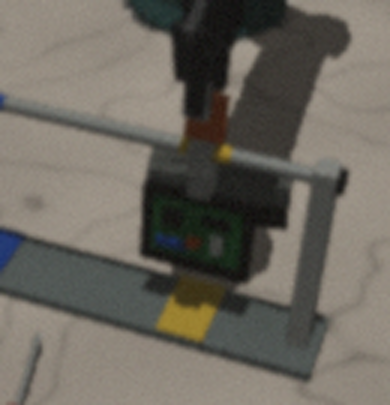

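>>> servo_tool --pt "0 0 0 0 0" --pt "0 0 0 0 0" --pt "0 0 -8 0 0" --pt "0 0 -20 0 0" --pt "0 0 -40 0 0" --pt "0 0 -50 0 0" --pt "0 0 -20 0 0" --pt "0 0 0 0 0" --pt "0 0 0 0 0" --pt "0 0 0 0 0"

```text
time: 12.65
eef_pos: [0.6276, 0.0929, 0.353]
ee_rot: [0.746, 0.666, 0.002, -0.001]
ft_force: [0.3, 1.1, 1.1]
finger_gap: 0.0852
```

```bash
cat > fin.py <<'E'
from meas import *
for i in range(2):
    p=env.camera("scene");P=allpts(p);h=hsv(p)
    for nm,m in(("tab",rng(h,0,14)&box(P,(.59,.04,.19),(.67,.16,.27))),("board",box(P,(.59,.03,.066),(.665,.165,.14)))):
        q=P[m]; k=np.linalg.lstsq(np.c_[q[:,1:],np.ones(len(q))],q[:,0],rcond=None)[0]
        print(nm,len(q),q.mean(0).round(4),np.percentile(q,2,0).round(4),np.percentile(q,98,0).round(4),"dx/dy,dx/dz",k[:2].round(3))
    for c,a,e in(("yelbar",18,35),): q=P[rng(h,a,e)&box(P,(.59,.04,.175),(.67,.16,.21))]; print(c,q.mean(0).round(4),np.sort(q[:,1])[[0,-1]])
save(p,"fin.png",(200,130,360,260),4)
p=env.camera("top"); save(p,"fint.png",(100,120,420,290),2)
a=cv2.imread("pics/fin.png");b=cv2.imread("pics/fint.png");b=cv2.resize(b,(400,212));a=cv2.resize(a,(480,390)); c=np.zeros((602,480,3),np.uint8);c[:390]=a;c[390:,:400]=b;cv2.imwrite("pics/finc.png",c[:600])
E
python3 fin.py; python3 plan.py
```

```text
tab 214 [0.6337 0.0962 0.2292] [0.6281 0.0808 0.2067] [0.6371 0.1114 0.2484] dx/dy,dx/dz [ 0.071 -0.034]
board 804 [0.6297 0.096  0.1035] [0.6223 0.0471 0.0681] [0.6374 0.1436 0.1385] dx/dy,dx/dz [0.109 0.025]
yelbar [0.6325 0.1009 0.1948] [0.07430941 0.11823327]
tab 215 [0.6336 0.0963 0.229 ] [0.6283 0.0806 0.2063] [0.6374 0.1115 0.2482] dx/dy,dx/dz [ 0.083 -0.02 ]
board 807 [0.6297 0.0961 0.1033] [0.6227 0.0474 0.068 ] [0.637  0.1437 0.1383] dx/dy,dx/dz [0.104 0.022]
yelbar [0.6327 0.1004 0.1951] [0.07461612 0.11809486]
t 12.8 pos [627.8  92.9 353.1] yaw -6.52 tilt [0.004  0.0021] F [ 0.6 -0.2 -0.4] gap 85.4
```

View pics/finc.png

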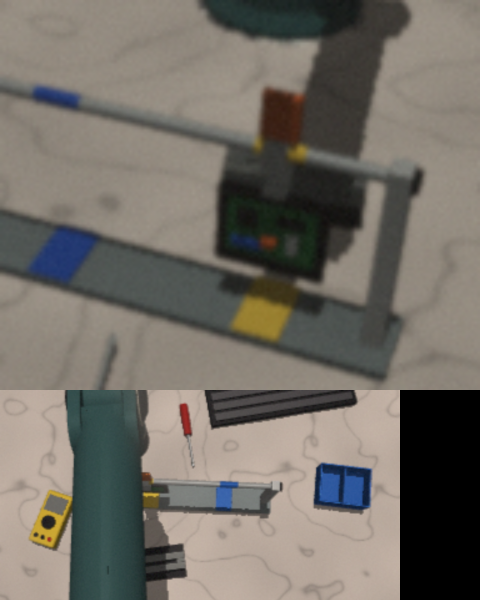

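```bash
python3 -c "
from plant import env
print(env.finish_job())"
```

```text
the job is handed in; nothing more can be done
None
```

The carrier is hanging on the yellow band, and I handed the job in at about 13 s on the robot's clock. I lifted it out of the stand by the tab and hooked it onto the bar at the blue band, where I felt it seat. I then raised it about 2 mm and slid it along with the hook round the bar. At the yellow band I lowered it, let go and moved the gripper clear, about 140 mm up.

**Last checks:**
- **Position:** the hook is at y ≈ 0.096 m. The yellow band spans 0.074 to 0.118 m, so the hook is centred.
- **Still and plumb:** two pictures after release agreed to within 0.2 mm. The board face showed a slope of about 0.02 (1.3°) in depth, and the tab showed the opposite sign, so I read that as depth noise and raised parts rather than a lean.
- **Other things:** in the last top picture the screwdriver, bin and visible part of the stand looked undisturbed, as did the multimeter. I did not measure them again.

**What was off:**
- The tool tilted by up to about 1.2° around the grasp, and by about 0.3° or less while hooking and sliding.
- It drifted about 3 mm along the bar during the lowering and release at the yellow band.
- The wrist force showed no clear sign of seating before I let go there, so the carrier may have dropped a fraction of a millimetre onto the bar.

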